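# Check a ground stone blank with a straightedge and show it to the inspection camera

### The arm

A 7-joint arm with a two-finger parallel gripper is mounted at the origin on the work surface. World frame = base frame: x ahead of the robot, y to its left, z up, the work surface at z = 0. Lengths are in m, angles in rad, forces in N, time in s.
With the tool pointing down it reaches from about 0.375 to 0.925 m from the base axis. Payload 3.1 kg.
Tool frame: the origin (TCP) lies between the finger pads; the fingertips stand 19 mm ahead of it and the grasp point (between the pads) is the TCP; z points along the fingers, y is the line along which they close (so a half turn about z gives the same grasp; the last joint's range is limited). The gripper opens to 85 mm and grips with 20 to 120 N. Pads are 22 mm wide; open, the fingers measure 114 mm over their backs; the gripper's body (76 mm by 85 mm) begins 54 mm behind the grasp point. The pads swing forward as they close: fully open they stand 13 mm farther back than shut.
Start: joints at [1.183, 0.383, 0.044, 1.598, -0.018, 1.161, -0.05], TCP at [0.186, -0.623, 0.25] pointing down, gripper open.
Joint ranges: [-2.61, 2.61], [-0.41, 2.15], [-1.48, 1.57], [0, 2.5], [-1.57, 4.71], [0.05, 1.97], [-2.85, 2.85]. Speed limits (rad/s): [2.79, 2.79, 3.14, 3.14, 3.14, 3.14, 3.14].

### API

Orientations are given as a unit quaternion [x, y, z, w].
In Python, from bench import move_ptp, movel, move_j, move_gripper, pause, inverse_kinematics, read_camera, camera_params, MotionError, sign_off, look_for, tip_of, read_time_s, read_qpos, read_joint_vel, read_effort, read_eef_pos, read_tcp_rot, read_ft_force, read_ft_torque, read_finger_gap, read_grasp_force gives the robot as it stands. Calls block until the motion is done:
- move_ptp(position, orientation): joint-space move of the TCP to a pose.
- movel(position, orientation=None, speed=0.15): straight line of the TCP; orientation=None keeps the orientation; speed is the mean speed in m/s.
- move_j(angles): joint-space move.
- move_gripper(opening, effort=None): finger opening in m; effort is the grip in N (None keeps the last); returns when the fingers have stopped.
- pause(seconds).
- inverse_kinematics(position, orientation): joint angles nearest the present ones, or None.
- read_camera(name): name is "side" or "top"; returns the picture (420x560x3 uint8, red, green, blue); there is no depth.
- camera_params(name): a dict with "K" (3x3 intrinsics, pixels), "camera_from_world" (4x4, takes a point from world to camera coordinates). Camera axes: x right, y down, z forward; pixel columns grow to the right and rows downward; lengths in m; the calibration is good to about 2 mm. A picture is of the moment at which its call begins. camera_params takes no time and is no camera call.
A pose or a line that the arm cannot do raises MotionError and nothing moves.
- sign_off(): hands the job in; it is judged then, once.
Trained networks look in the newest picture that a camera, given by its name, has taken for a name from the list of things; names that differ only in an ending like _2 or _b are one class to them, and where a whole thing is asked for, a point or a joint stands for the part that bears it (a point fixed in the world has none). Each returns a list of dicts, best first, with "confidence" (0 to 1); they miss things now and then, are a little off and sometimes report something else, mostly with a low value. They report only what shows in the picture. A call takes as long as a camera call.
- look_for(camera, name): "at" ([column, row] in pixels, amid what is visible of it).
- tip_of(camera, name): "at" ([column, row] in pixels: a listed point, or the origin of a listed thing).
Readings, each from a call of its own:
- read_time_s(): time.
- read_qpos(): joint angles.
- read_joint_vel(): joint speeds.
- read_effort(): joint torques, N m.
- read_eef_pos(): TCP position.
- read_tcp_rot(): TCP orientation.
- read_ft_force(): force on the tool from outside, world axes, zero at the start.
- read_ft_torque(): the same for the moment, N m.
- read_finger_gap(): finger opening in m.
- read_grasp_force(): force on a finger pad.
Only numpy, scipy, OpenCV 4.12 (cv2) and the standard library are available. Lean on these libraries where they do the work, as an engineer would, in place of code of your own. Each camera call takes 0.05 s, during which the arm holds its last target. There are 200 camera calls.

### The job

Lay the straightedge flat on the bench with its long working edge flush against the free long side of the stone blank that rests against the fence, roughly centred on it, and let go. Then, leaving the straightedge lying there, pick up the blank and hold it in the air in front of the inspection camera: centre of the nose face (the tall end) 100 mm straight out from the lens on its axis, nose face square to the lens and its sides not rolled. Finish still holding it steady there in the gripper; do not bump the camera or its stand, and leave the other things where they are.

Things in the scene. Friction and masses are not known exactly. Their poses are not given: they have to be found in the camera images.
- fence: low dark steel L fence fixed on the bench, 14 mm high. Origin on the bench at the middle of the front face of its long bar. x points away from the blank, through the bar (18 mm thick); the bar runs 150 mm along y. A stop for the blank's tail, also 14 mm high, reaches 22 mm to -x from the bar's face and covers y -75 to -57 mm.
- blank: loose pale stone blank, 0.36 kg, 103 x 30 mm. Tall part (x -30 to +50 mm) 50 mm high, ending in the flat nose face at x = +50; low tail tongue (x -30 to -53) 22 mm high. Origin on its underside; x along it towards the nose, y across (sides at +-15), z up. At the start it stands on the bench, its -y side within 2 mm of the fence bar, tail by the stop; its free long side is +y.
- nose (a point): centre of the blank's nose face (30 x 50 mm), 25 mm above its underside; axes as blank
- tail (a point): centre of the end of the blank's tongue, 11 mm above its underside; axes as blank
- straightedge: flat steel straightedge 160 x 55 x 6 mm, 0.22 kg, lying loose on the bench, black grip block on top. Origin at the centre of its underside; x along it, y across; the working edge is the +y long side (y = +27.5 mm). Grip: 28 mm along x, 14 mm along y, centred at x = 0, y = -12.5 mm (40 mm from the working edge), from 6 to 36 mm above the underside.
- edge (a point): middle of the straightedge's working edge, 3 mm above its underside; axes as straightedge
- focus (a point): point in the air 100 mm straight out from the inspection camera's lens, on its axis. x points from here into the lens (rising 30 degrees), y is level, z up and square to both: the blank's x, y, z should lie along these. Camera: grey box 75 x 46 x 44 mm, black lens 36 mm across, 34 mm long, on a post 20 mm thick, 354 mm high, looking 30 degrees down; its height varies.
- stand: foot of the camera stand, dark steel plate 110 x 110 x 14 mm fixed on the bench; origin on the bench under the post. The camera sits on its -x side and looks to its -x.
- dressing_stick: bystander: brick-red abrasive bar 130 x 26 x 20 mm, lying; origin at the centre of its underside, x along its length
- grit_jar: bystander: closed jar, 68 mm across, 90 mm high, origin at the centre of its underside
- spare_wheel: bystander: pale grinding wheel lying flat, 130 mm across, 22 mm thick, 24 mm bore, origin at the centre of its underside

How it is judged:
By the outcome, as a careful person would: the job done as asked, in the order asked, and still so for the second after the job is handed in, while the arm keeps its last pose, push and grip.
It also fails if it takes over 54 s, if anything falls off the work surface, if the arm or the gripper's body presses on something with over 40 N, if the wrist force passes 120 N, or if a joint passes its speed limit or range.

## Working session

There is one attempt and no reset: what is moved stays moved. The work goes in short steps, each a Python script; the robot and the scene stay as the last script left them, time stands still between calls to the robot, and variables do not carry over. Pictures are saved under pics/ and viewed, at most 10 in all, crops included, and the job is handed in when it is done.

```bash
mkdir -p pics; ls; cat > h.py <<'E'
import numpy as np, cv2
from bench import *
from scipy.spatial.transform import Rotation as R
from scipy.optimize import least_squares
def P(cam):
    c=camera_params(cam); return np.array(c["K"]),np.array(c["camera_from_world"])
def proj(cam,X):
    K,T=P(cam); X=np.atleast_2d(X); c=X@T[:3,:3].T+T[:3,3]; p=c@K.T; return p[:,:2]/p[:,2:]
def onplane(cam,px,z):
    K,T=P(cam); d=T[:3,:3].T@np.linalg.solve(K,[px[0],px[1],1]); o=-T[:3,:3].T@T[:3,3]
    return o+d*(z-o[2])/d[2]
def tri(pt,ps):
    A=[];b=[]
    for cam,px in (("top",pt),("side",ps)):
        K,T=P(cam); M=K@T[:3]
        for i in (0,1):
            r=px[i]*M[2]-M[i]; A.append(r[:3]); b.append(-r[3])
    s=np.linalg.lstsq(np.array(A),np.array(b),rcond=None); return s[0]
E
python3 - <<'E'
from h import *
for c in("top","side"):
    im=read_camera(c); cv2.imwrite(f"pics/{c}0.png",im[:,:,::-1])
    K,T=P(c); print(c,K[0,0],"pos",-T[:3,:3].T@T[:3,3],"fwd",T[2,:3])
    for n in "fence blank nose tail straightedge edge focus stand dressing_stick grit_jar spare_wheel".split():
        r=tip_of(c,n)[:2]; 
        z={"nose":.025,"tail":.011,"edge":.003}.get(n,0)
        print(n,[(np.round(d["at"],1).tolist(),round(d["confidence"],2),np.round(onplane(c,d["at"],z)[:2],3).tolist()) for d in r])
E
```

```text
pics
top 397.83563649681406 pos [0.3629373  0.04279002 1.11326997] fwd [ 0.17856457 -0.00501291 -0.98391543]
fence [([238.0, 209.4], 0.82, [0.572, 0.155])]
blank [([238.0, 215.4], 0.55, [0.554, 0.154])]
nose [([217.4, 217.2], 0.84, [0.545, 0.209])]
tail [([254.0, 209.6], 0.89, [0.569, 0.109])]
straightedge []
edge [([397.7, 238.9], 0.95, [0.489, -0.295]), ([252.9, 213.4], 0.67, [0.56, 0.112])]
focus [([324.5, 162.7], 0.35, [0.711, -0.094])]
stand [([323.8, 166.0], 0.69, [0.701, -0.092])]
dressing_stick [([331.0, 248.3], 0.92, [0.462, -0.108])]
grit_jar [([399.2, 237.7], 0.69, [0.493, -0.301]), ([169.8, 200.7], 0.64, [0.596, 0.35])]
spare_wheel [([147.9, 306.4], 0.58, [0.302, 0.394])]
side 459.9824751524762 pos [0.21215033 0.90918155 1.01959396] fwd [ 0.24825576 -0.66825618 -0.7012865 ]
fence [([260.8, 259.0], 0.6, [0.574, 0.145])]
blank [([267.5, 265.4], 0.92, [0.547, 0.159])]
nose [([260.8, 273.9], 0.73, [0.545, 0.212]), ([338.7, 172.9], 0.44, [0.472, -0.28])]
tail [([272.8, 248.4], 0.98, [0.554, 0.104])]
straightedge [([336.6, 171.2], 0.57, [0.488, -0.316]), ([260.4, 263.7], 0.41, [0.568, 0.161])]
edge [([334.5, 172.6], 0.82, [0.492, -0.302]), ([326.1, 369.3], 0.33, [0.298, 0.396])]
focus []
stand []
dressing_stick [([326.5, 211.9], 0.63, [0.459, -0.109]), ([265.7, 265.4], 0.16, [0.552, 0.161])]
grit_jar [([220.3, 312.6], 0.9, [0.599, 0.348])]
spare_wheel [([326.5, 368.7], 0.79, [0.298, 0.393])]
```

```bash
python3 - <<'E'
from h import *
t=cv2.imread("pics/top0.png");s=cv2.imread("pics/side0.png")
a=cv2.resize(t[120:300,190:450],(780,540),interpolation=3)
b=cv2.resize(s[60:330,170:430],None,fx=2.2,fy=2.2,interpolation=3)
cv2.imwrite("pics/t1.png",a);cv2.imwrite("pics/s1.png",b); print(b.shape)
E
```

```text
(594, 572, 3)
```

View pics/t1.png

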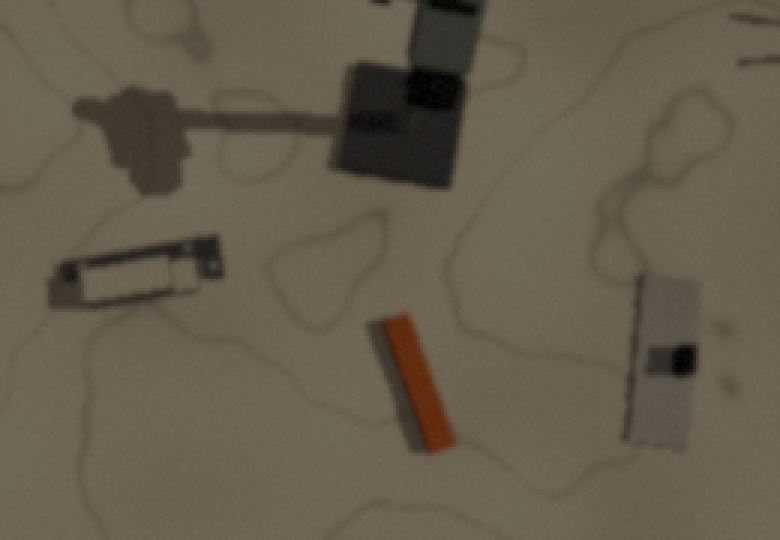

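View pics/s1.png

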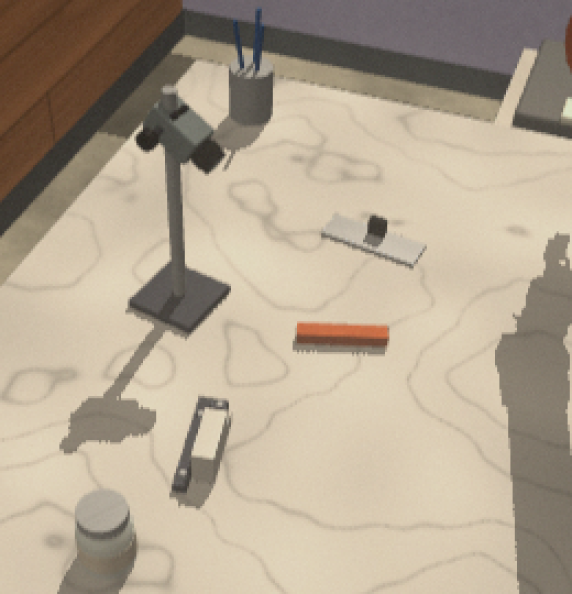

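The top view (crop ×3 from 190,120) shows the blank with its nose to the left (+y) and the fence behind it (+x). The straightedge is at about px (410,240) with its working edge facing left (+y), and its grip is on the right. The side view shows the camera looking towards the robot. Next I'll zoom in to pick corners.

```bash
python3 - <<'E'
from h import *
def avg(c):
    return np.mean([read_camera(c).astype(float) for _ in range(4)],0)
T=avg("top");S=avg("side"); np.savez("avg.npz",T=T,S=S)
def crop(I,c0,c1,r0,r1,f,g):
    a=np.clip(I[r0:r1,c0:c1,::-1]*g,0,255).astype(np.uint8)
    a=cv2.resize(a,None,fx=f,fy=f,interpolation=0)
    for c in range(c0,c1):
        if c%10==0: cv2.line(a,((c-c0)*f+f//2,0),((c-c0)*f+f//2,a.shape[0]),(0,255,255),1);cv2.putText(a,str(c),((c-c0)*f,9),0,.33,(0,0,255),1)
    for r in range(r0,r1):
        if r%10==0: cv2.line(a,(0,(r-r0)*f+f//2),(a.shape[1],(r-r0)*f+f//2),(0,255,255),1);cv2.putText(a,str(r),(0,(r-r0)*f),0,.33,(0,0,255),1)
    return a
def hs(a,b):
    h=max(a.shape[0],b.shape[0]); p=lambda x:cv2.copyMakeBorder(x,0,h-x.shape[0],0,4,0); return np.hstack([p(a),p(b)])
A=hs(crop(T,203,268,194,226,7,2),crop(S,245,278,236,290,10,.95)); print(A.shape)
B=hs(crop(T,300,356,112,188,7,2.2),crop(S,225,280,94,216,4,1)); print(B.shape)
C=hs(crop(T,392,426,206,274,8,2),crop(S,312,368,152,186,9,.9)); print(C.shape)
for n,i in zip("ABC",(A,B,C)): cv2.imwrite(f"pics/z{n}.png",i)
E
```

```text
(540, 793, 3)
(532, 620, 3)
(544, 784, 3)
```

View pics/zA.png

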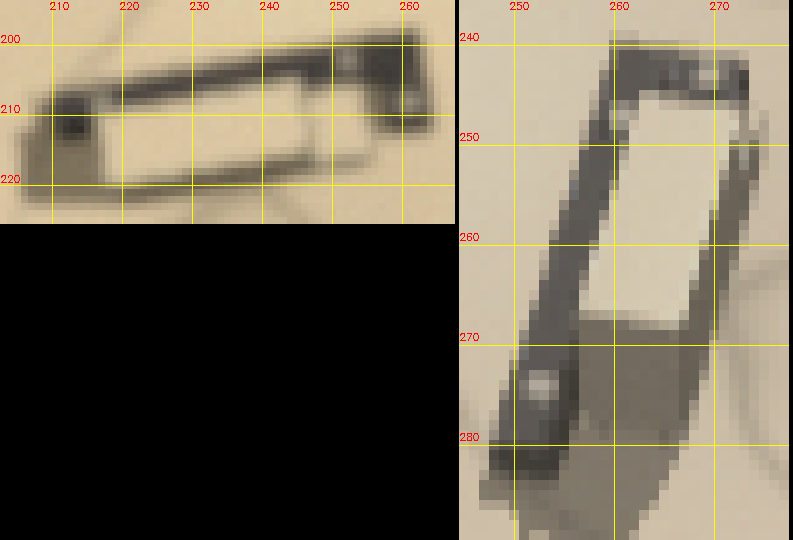

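View pics/zB.png

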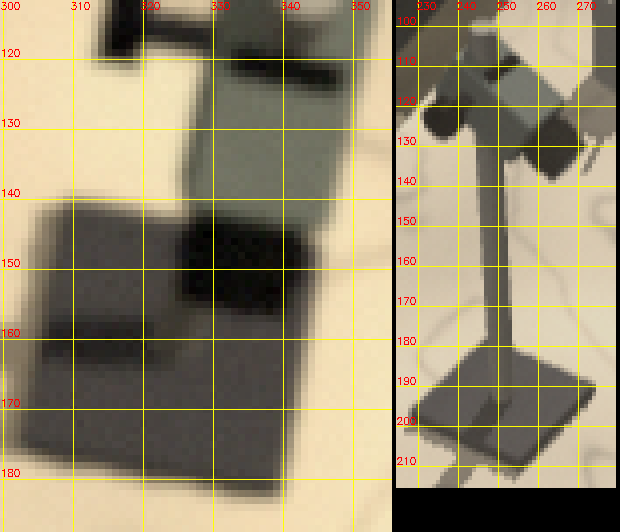

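View pics/zC.png

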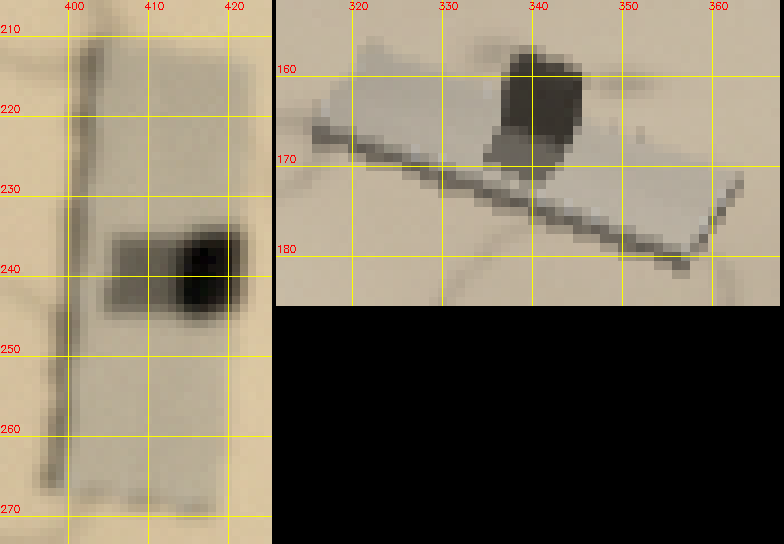

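Corners are readable: blank top face in the top view at roughly (217,209)–(246,216) px, lens at about (335,150) px top and (262,130) px side, straightedge grip at about (418,239) px top. Next step is fitting the poses.

```bash
cat > fit.py <<'E'
from h import *
d=np.load("avg.npz")
def fit(pts,x0):
    def f(p):
        r=[]
        Rz=R.from_euler("z",p[2]).as_matrix()
        for cam,X,px in pts: r.append(proj(cam,Rz@(np.array(X)/1000)+[p[0],p[1],0])[0]-px)
        return np.array(r).ravel()
    s=least_squares(f,x0,loss="soft_l1",x_scale=[.01,.01,.05]); return s.x,np.round(f(s.x).reshape(-1,2),1).tolist()
t,s="top","side"
blank=[(t,(50,-15,50),(216.5,208.7)),(t,(50,15,50),(216.5,219.5)),(t,(-30,15,50),(246,216)),(t,(-30,-15,50),(244.5,205)),
 (s,(-30,-15,50),(261.3,245)),(s,(-30,15,50),(271.7,246)),(s,(50,-15,50),(256,267)),(s,(50,15,50),(267,268.4))]
fence=[(t,(18,-75,14),(262.3,198)),(t,(-22,-75,14),(264,211.7)),(t,(-22,-57,14),(256,212.5)),
 (s,(18,-75,14),(259.5,239.7)),(s,(-22,-75,14),(273.3,241.3)),(s,(-22,-57,14),(273,245.5)),(s,(18,75,14),(248,280)),(s,(0,75,14),(254.5,280.5))]
stand=[(t,(55,55,14),(306.5,140.5)),(t,(-55,55,0),(301.5,176)),(t,(-55,-55,0),(340,182.3)),
 (s,(-55,-55,14),(273.5,190)),(s,(-55,55,0),(254,212)),(s,(55,55,0),(227,200)),(s,(-55,55,14),(254,209)),(s,(0,0,354),(245,100))]
se=[(t,(80,27.5,6),(403.5,211.5)),(t,(80,-27.5,6),(421.5,213)),(t,(-80,-27.5,6),(418.7,269.5)),(t,(-80,27.5,6),(400,267)),
 (s,(80,-27.5,6),(322,156.5)),(s,(80,27.5,6),(316,164.8)),(s,(-80,27.5,6),(357,179.8)),(s,(-80,-27.5,6),(363,171.5))]
out={}
for n,p,x0 in(("blank",blank,(.554,.155,1.5)),("fence",fence,(.57,.15,0)),("stand",stand,(.7,-.09,0)),("se",se,(.49,-.32,0))):
    x,r=fit(p,x0); out[n]=x; print(n,np.round(x,4),r)
# lens
x,y,yaw=out["stand"]
def lens(p):
    dx,h,dyaw,yo=p
    ang=yaw+dyaw; a=R.from_euler("z",ang).as_matrix()@np.array([-np.cos(np.pi/6),0,-.5])
    c=np.array([x,y,0])+R.from_euler("z",yaw).as_matrix()@[-dx,yo,0]; c[2]=h
    lat=np.array([-np.sin(ang),np.cos(ang),0]); up=np.cross(a,lat)
    th=np.linspace(0,2*np.pi,40)[:,None]; ring=.018*(np.cos(th)*lat+np.sin(th)*up)
    return c,a,np.vstack([c+ring,c-.034*a+ring])
masks={}
for cam,I,(c0,c1,r0,r1),th in((t,d["T"],(322,348,140,160),15),(s,d["S"],(252,275,117,142),62)):
    g=I.max(2); m=np.zeros(g.shape); sub=g[r0:r1,c0:c1]; print(cam,np.percentile(sub,[1,20,50,80]))
    w=np.clip((th*1.5-sub)/th,0,1); m[r0:r1,c0:c1]=w; masks[cam]=m; print(w.sum(),np.round([(m.sum(0)@np.arange(560))/m.sum(),(m.sum(1)@np.arange(420))/m.sum()],1))
def cost(p,full=False):
    r=[]
    for cam in(t,s):
        im=np.zeros((420*4,560*4),np.uint8); q=(proj(cam,lens(p)[2])+.5)*4-.5
        cv2.fillConvexPoly(im,cv2.convexHull(np.round(q*16).astype(np.int32)),255,shift=4)
        im=cv2.resize(im,(560,420),interpolation=cv2.INTER_AREA)/255.
        r.append(np.abs(im-masks[cam]).sum()/masks[cam].sum())
    return r if full else sum(r)
from scipy.optimize import differential_evolution
o=differential_evolution(cost,[(0.0,.16),(.2,.42),(-.15,.15),(-.008,.008)],seed=1,maxiter=60)
c,a,_=lens(o.x); print("lens",np.round(o.x,4),cost(o.x,True),"face",np.round(c,4),"axis",np.round(a,3),"focus",np.round(c+.1*a,4))
E
python3 fit.py
```

```text
blank [0.5549 0.1598 1.7525] [[-1.3, 1.1], [0.3, 1.1], [0.0, -0.5], [-0.2, -0.2], [0.5, -0.6], [0.6, 0.0], [-1.0, -0.6], [-1.0, -0.3]]
fence [0.5695 0.1582 0.1978] [[-0.9, 0.1], [-0.0, 0.0], [1.7, 0.4], [0.4, -0.4], [-0.1, -0.1], [-1.0, 0.3], [-0.0, -0.2], [-0.1, 0.3]]
stand [ 0.7144 -0.0874 -0.1577] [[0.3, -1.2], [-0.7, 0.7], [-1.5, 0.4], [-0.3, -1.3], [1.0, -0.2], [-0.5, -0.6], [0.8, -0.4], [-0.3, 0.1]]
se [ 0.4854 -0.331  -0.1218] [[-0.5, -0.4], [0.9, 0.5], [0.1, 0.6], [-1.1, 0.5], [-0.5, -0.1], [-1.2, -0.0], [0.1, -0.5], [0.1, -1.2]]
top [ 3.095  7.25  28.25  51.55 ]
178.36666666666667 [333.5 149.6]
side [ 51.25  57.7  119.75 198.05]
101.68951612903226 [262.3 129.6]Traceback (most recent call last):
  File "fit.py", line 44, in <module>
    o=differential_evolution(cost,[(0.0,.16),(.2,.42),(-.15,.15),(-.008,.008)],seed=1,maxiter=60)
    return fun(*args, **kwargs)
    ret = solver.solve()
    next(self)
    ~~~~^^^^^^
    energy = self.func(parameters)
    return self.f(x, *self.args)
           ~~~~~~^^^^^^^^^^^^^^^
  File "fit.py", line 38, in cost
    im=np.zeros((420*4,560*4),np.uint8); q=(proj(cam,lens(p)[2])+.5)*4-.5
                                            ~~~~^^^^^^^^^^^^^^^^
  File "h.py", line 8, in proj
    K,T=P(cam); X=np.atleast_2d(X); c=X@T[:3,:3].T+T[:3,3]; p=c@K.T; return p[:,:2]/p[:,2:]
        ~^^^^^
  File "h.py", line 6, in P
    c=camera_params(cam); return np.array(c["K"]),np.array(c["camera_from_world"])
ValueError: time passes only in moves, steps and waits
```

```bash
python3 - <<'E'
s=open("h.py").read().replace("def P(cam):","from functools import lru_cache\n@lru_cache\ndef P(cam):"); open("h.py","w").write(s)
E
python3 fit.py | tail -1
```

```text
lens [ 0.071   0.2674  0.1407 -0.0045] [np.float64(0.6884694449635581), np.float64(0.8433160805461801)] face [ 0.6436 -0.0807  0.2674] axis [-0.866  0.015 -0.5  ] focus [ 0.557  -0.0792  0.2174]
```

```bash
cat >> fit.py <<'E'
L=tri((333.5,149.6),(262.3,129.6)); print("tri",L,proj(t,L),proj(s,L)); print(x,y,yaw)
print("top of post",proj(t,[x,y,.354]),proj(s,[x,y,.354]))
for cam in (t,s): print(np.round([proj(cam,lens(o.x)[2]).min(0),proj(cam,lens(o.x)[2]).max(0)],1), np.argwhere(masks[cam]>.5).min(0),np.argwhere(masks[cam]>.5).max(0))
E
python3 fit.py | tail -9
```

```text
101.68951612903226 [262.3 129.6]
lens [ 0.071   0.2674  0.1407 -0.0045] [np.float64(0.6884694449635581), np.float64(0.8433160805461801)] face [ 0.6436 -0.0807  0.2674] axis [-0.866  0.015 -0.5  ] focus [ 0.557  -0.0792  0.2174]
tri [ 0.65809443 -0.07959549  0.27651166] [[333.21399847 148.17617399]] [[263.10564014 129.88157649]]
0.7143673081049889 -0.08744017938293164 -0.15772396269112265
top of post [[341.79796119 109.02520456]] [[244.73118051 100.06831593]]
[[325.1 139.1]
 [342.6 157.5]] [143 326] [156 342]
[[254.5 120.9]
 [271.9 138.7]] [123 256] [137 271]
```

```bash
python3 - <<'E'
s=open("fit.py").read()
s=s.replace("    return c,a,np.vstack([c+ring,c-.034*a+ring])","""    b=np.array([c-k*a+i*.023*lat+j*.022*up for k in(.034,.109) for i in(-1,1) for j in(-1,1)])
    return c,a,np.vstack([c+ring,c-.034*a+ring]),b""")
s=s.replace("w=np.clip((th*1.5-sub)/th,0,1)","w=np.clip((th*1.5-sub)/(th*1.45-np.percentile(sub,10)),0,1)")
i=s.index("def cost"); s=s[:i]+'''def draw(cam,V):
    im=np.zeros((420*4,560*4),np.uint8); q=(proj(cam,V)+.5)*4-.5
    cv2.fillConvexPoly(im,cv2.convexHull(np.round(q*16).astype(np.int32)),255,shift=4)
    return cv2.resize(im,(560,420),interpolation=cv2.INTER_AREA)/255.
def cost(p,full=False):
    r=[]
    c,a,V,b=lens(p[:2].tolist()+[p[2],0])
    for i,cam in enumerate((t,s)):
        T=P(cam)[1]; o=-T[:3,:3].T@T[:3,3]; sh=p[3:5] if i==0 else p[3:5]*0
        im=draw(cam,V)
        if (o-(c-.034*a))@a<0: im=im*(1-draw(cam,b))
        im=cv2.warpAffine(im,np.array([[1,0,sh[0]],[0,1,sh[1]]],float),(560,420))
        r.append(np.abs(im-masks[cam]).sum()/masks[cam].sum())
    return r if full else sum(r)+.02*np.sum(np.square(p[3:5]))+(p[2]/.1)**2*.05
from scipy.optimize import differential_evolution
for bd in ([(0.0,.16),(.2,.42),(-.12,.12),(-2,2),(-2,2)],[(0.0,.16),(.2,.42),(-1e-4,1e-4),(-1e-4,1e-4),(-1e-4,1e-4)]):
    o=differential_evolution(cost,bd,seed=1,maxiter=40)
    c,a,*_=lens([o.x[0],o.x[1],o.x[2],0]); print("lens",np.round(o.x,4),np.round(cost(o.x,True),2),"face",np.round(c,4),"axis",np.round(a,3),"focus",np.round(c+.1*a,4))
g=[onplane(t,q,z)[:2] for q,z in (((306.5,140.5),.014),((301.5,176),0),((340,182.3),0))]
for u,v in ((0,1),(1,2)): dd=g[v]-g[u]; print("stand edge top",np.hypot(*dd),np.degrees(np.arctan2(dd[1],dd[0])))
g=[onplane(s,q,z)[:2] for q,z in (((273.5,190),.014),((254,209),.014),((227,197),.014))]
for u,v in ((0,1),(1,2)): dd=g[v]-g[u]; print("stand edge side",np.hypot(*dd),np.degrees(np.arctan2(dd[1],dd[0])))
'''
open("fit.py","w").write(s)
E
python3 fit.py | tail -6
```

```text
lens [0.0727 0.2711 0.0081 0.682  0.3058] [0.47 0.29] face [ 0.6425 -0.076   0.2711] axis [-0.856  0.129 -0.5  ] focus [ 0.5569 -0.0631  0.2211]
lens [ 7.21e-02  2.70e-01 -0.00e+00  0.00e+00 -1.00e-04] [0.53 0.28] face [ 0.6432 -0.0761  0.27  ] axis [-0.855  0.136 -0.5  ] focus [ 0.5577 -0.0625  0.22  ]
stand edge top 0.10372415852365245 172.08980165987657
stand edge top 0.11249787461334533 -99.28349815804505
stand edge side 0.10789169453301585 78.04217656364882
stand edge side 0.10450518690963109 -9.784875716620824
```

```bash
cat >> h.py <<'E'
def Rz(y): return R.from_euler("z",y).as_matrix()
def tq(Ro,s): return R.from_matrix(Ro@np.diag([-s,s,-1.])).as_quat().tolist()
SE=np.array([.4854,-.331]); SEY=-.1218; FY=.19
def seg(xy,yaw): return np.array([*xy,0])+Rz(yaw)@[0,-.0125,0]   # grip centre
FOC=np.array([.5573,-.063,.2205]); CY=-.158
FR=Rz(CY)@R.from_euler("y",-np.pi/6).as_matrix()   # x into lens, z up
E
python3 - <<'E'
from h import *
print(read_time_s(),read_ft_force(),read_finger_gap(),FR[:,0])
for s in(1,-1):
    g=seg(SE,SEY); f=lambda r:None if r is None else np.round(r,2)
    print(s,"pick",f(inverse_kinematics([g[0],g[1],.029],tq(Rz(SEY),s))))
    p=FY-np.pi/2; c=np.array([.555,.157])-.0425*np.array([np.cos(FY),np.sin(FY)]); g=seg(c,p); print(g)
    print("place",f(inverse_kinematics([g[0],g[1],.029],tq(Rz(p),s))))
    print("blank",f(inverse_kinematics([.555,.157,.04],tq(Rz(FY+np.pi/2),s))))
    tc=FOC+FR@[-.046,0,.015]; print("foc",tc,f(inverse_kinematics(tc.tolist(),tq(FR,s))))
E
```

```text
1.6 [ 0.48584438 -0.47978224  0.16189813] 0.08570744651335437 [ 0.85523814 -0.13626341  0.5       ]
1 pick [ 0.95  0.62 -0.49  1.85  0.4   0.77  1.69]
[0.50098977 0.14661276 0.        ]
place [ 0.41  0.68 -0.93  2.01  0.74  0.84 -0.76]
blank [ 0.57  1.   -1.25  1.87  1.06  1.15  2.24]
foc [ 0.51055247 -0.05555181  0.21049038] [ 0.65 -0.05 -0.65  2.29  0.13  0.38  1.29]
-1 pick [ 0.6   0.56 -0.07  1.87  0.06  0.72 -1.19]
[0.50098977 0.14661276 0.        ]
place [ 0.62  0.94 -1.25  2.    1.06  1.08  2.19]
blank [ 0.35  0.71 -0.87  1.88  0.7   0.89 -0.68]
foc [ 0.51055247 -0.05555181  0.21049038] [ 0.95 -0.06 -0.93  2.28  0.08  0.37 -1.79]
```

```bash
python3 - <<'E'
from h import *
g=seg(SE,SEY);q=tq(Rz(SEY),1)
move_gripper(.05,40)
move_ptp([g[0],g[1],.12],q)
movel([g[0],g[1],.029],q,speed=.12)
print(read_eef_pos(),read_ft_force(),read_time_s())
move_gripper(.0,40); print(read_finger_gap(),read_grasp_force(),read_ft_force())
movel([g[0],g[1],.12],q,speed=.15); print(read_finger_gap(),read_ft_force(),read_ft_torque(),read_time_s(),read_qpos())
im=read_camera("side"); cv2.imwrite("pics/s2.png",cv2.resize(im[60:270,200:440,::-1],None,fx=2.5,fy=2.5))
E
```

```text
[ 0.48460065 -0.34376846  0.02966371] [-0.17652541 -0.26990545  0.30409886] 4.5417
0.013029700200343023 40.276857018470764 [0.45050284 0.89014753 4.55227911]
0.012902701844516657 [-0.48736553 -0.05725018 -2.85796158] [-0.01268109  0.03572054 -0.02612654] 5.7167 [ 0.98123526  0.48426271 -0.5326669   1.8195362   0.30136662  0.92147392
  1.76290394]
```

View pics/s2.png

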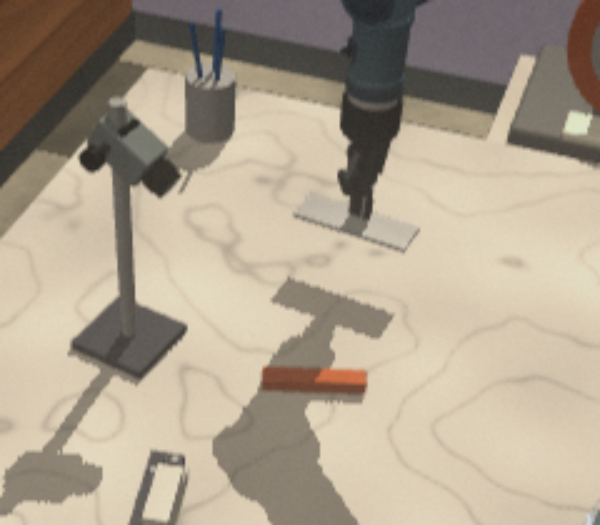

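The straightedge is held level in the gripper at about (355,220) px in that picture. The camera and bystanders are untouched. Next: carry it to the blank.

```bash
python3 - <<'E'
from h import *
p=FY-np.pi/2; n=np.array([np.cos(FY),np.sin(FY)]); q=tq(Rz(p),1)
c=np.array([.555,.157])-.0425*n; g=seg(c,p)[:2]
move_ptp([.40,-.10,.18],tq(Rz((SEY+p)/2),1))
a=g-.014*n
move_ptp([a[0],a[1],.10],q)
movel([a[0],a[1],.0305],q,speed=.12)
f0=np.array(read_ft_force()); print(read_eef_pos(),f0,read_time_s())
for d in np.arange(-.010,.006,.001):
    b=g+d*n; movel([b[0],b[1],.0305],q,speed=.03)
    f=-(np.array(read_ft_force())-f0)[:2]@n
    if d>-.006 or f>2: print(round(d,4),round(f,2),np.round(np.array(read_eef_pos())[:2]@n-g@n,4))
    if f>6: break
np.save("d.npy",d)
print(read_eef_pos(),read_ft_force(),read_ft_torque(),read_time_s())
im=read_camera("top"); cv2.imwrite("pics/t3.png",np.clip(cv2.resize(im[170:250,190:300,::-1],None,fx=7,fy=7,interpolation=3)*1.8,0,255))
E
```

```text
[0.4874405  0.14370871 0.03028505] [ 0.13945672  0.28510205 -2.00762754] 8.825
-0.005 -0.29 -0.0049
-0.004 0.01 -0.0039
-0.003 -0.18 -0.0029
-0.002 0.34 -0.0019
-0.001 1.16 -0.0013
-0.0 2.93 -0.0011
0.001 4.28 -0.0
0.002 6.77 0.0
[0.50102281 0.14660228 0.02997886] [-6.51448258 -0.94567559  1.06778228] [-0.17887889  1.21849327 -0.0240458 ] 12.1083[ WARN:0@7.079] global loadsave.cpp:1063 imwrite_ Unsupported depth image for selected encoder is fallbacked to CV_8U.
```

View pics/t3.png

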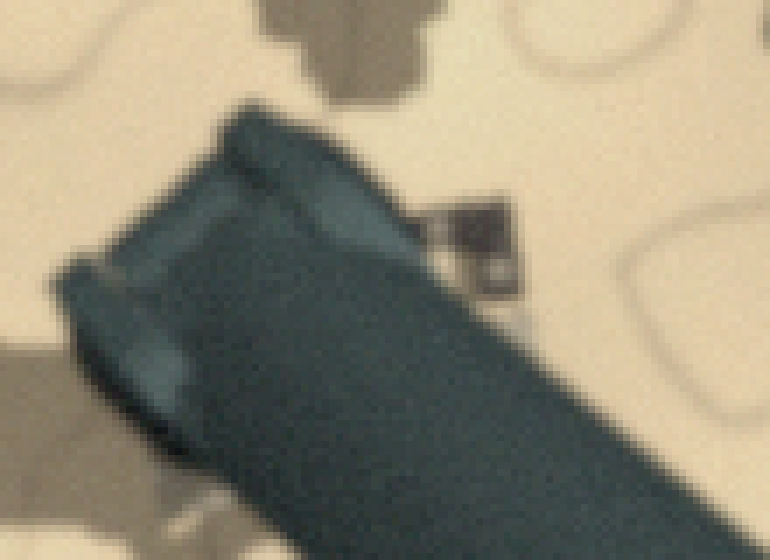

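The arm hides the fence area (only the stop at about px (258,205) shows). The force curve shows contact at d ≈ -1.4 mm and firm seating at 0. Next I'll release with slight slack, push the grip block so the edge aligns itself, and retreat.

```bash
python3 - <<'E'
from h import *
p=FY-np.pi/2; n=np.array([np.cos(FY),np.sin(FY)]); q=tq(Rz(p),1)
g=seg(np.array([.555,.157])-.0425*n,p)[:2]
def go(d,z=.0298,v=.03):
    b=g+d*n; movel([b[0],b[1],z],q,speed=v)
go(.0005); print(read_ft_force(),read_eef_pos())
move_gripper(.019,20); print(read_finger_gap(),read_ft_force())
f0=np.array(read_ft_force())
for d in np.arange(.0015,.010,.001):
    go(d); f=-(np.array(read_ft_force())-f0)[:2]@n; print(round(d,4),round(f,2),np.round(np.array(read_eef_pos())[:2]@n-g@n,4),read_ft_torque()[2])
    if f>7: break
e=np.array(read_eef_pos())[:2]@n-g@n
go(e-.0022); print(read_ft_force())
move_gripper(.022)
go(e-.0022,.11,.15)
a=np.array([.36,.02]); move_ptp([.40,.0,.2],q)
print(read_time_s())
for c in("top","side"):
    im=np.mean([read_camera(c).astype(float) for _ in range(3)],0); np.save(f"{c}4.npy",im)
    if c=="top": A=cv2.resize(im[192:252,200:275,::-1]*1.8,None,fx=6,fy=6,interpolation=0)
    else: B=cv2.resize(im[230:295,240:295,::-1]*.95,None,fx=6,fy=6,interpolation=0)
h=max(A.shape[0],B.shape[0]); pp=lambda x:cv2.copyMakeBorder(x,0,h-x.shape[0],0,4,0)
cv2.imwrite("pics/p4.png",np.clip(np.hstack([pp(A),pp(B)]),0,255).astype(np.uint8))
E
```

```text
[-4.34312248 -1.55565841 -0.53201597] [0.50093715 0.14660442 0.02969813]
0.018659420286372342 [-1.032551    0.20187076 -0.19122359]
0.0015 0.86 0.0024 -0.05115939969585531
0.0025 1.19 0.0024 0.026208228202884966
0.0035 3.15 0.0025 -0.02488308159298083
0.0045 5.5 0.0025 -0.03233980700698488
0.0055 7.29 0.0025 -0.01812974793789101
[0.10946382 0.33218237 0.56127974]
15.9333
```

View pics/p4.png

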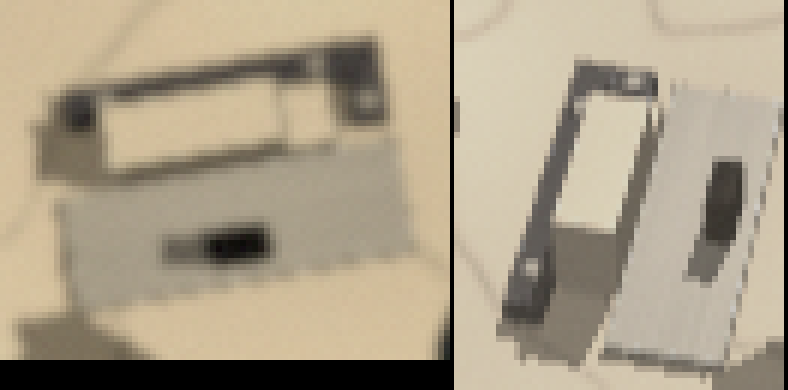

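The straightedge lies flat with its edge along the blank's free side (top-view strip, SE corners about (210,225) to (268,233) px). It looks parallel and about centred, and the push force was firm with no moment. Next I'll grasp the blank.

```bash
cat >> h.py <<'E'
N=np.array([np.cos(FY),np.sin(FY)]); TT=np.array([-N[1],N[0]])
GP=seg(np.array([.555,.157])-.0425*N,FY-np.pi/2)[:2]
BC=N*(GP@N+.055)+TT*(np.array([.5549,.1598])@TT)   # blank origin
BG=.004   # grasp x on blank
E
python3 - <<'E'
import sys; sys.argv=["x"]
from h import *
def fit(pts,x0):
    f=lambda p:np.array([proj(c,Rz(p[2])@(np.array(X)/1000)+[p[0],p[1],0])[0]-px for c,X,px in pts]).ravel()
    return least_squares(f,x0,loss="soft_l1",x_scale=[.01,.01,.05]).x
C=[("top",(-80,-27.5,6),(212.8,243.2)),("top",(80,-27.5,6),(268.2,232.7)),("top",(80,27.5,6),(264.2,214.3)),("top",(-80,27.5,6),(209.8,225.3)),
]
u=fit(C,(.51,.15,-1.38)); e=u[:2]+Rz(u[2])[:2,1]*.0275; print("SE",u,"yaw+pi/2",u[2]+np.pi/2,"edge mid t",e@TT,"blank t",BC@TT,BC)
b=BC+TT*BG; q=tq(Rz(FY+np.pi/2),-1)
move_gripper(.046,70)
move_ptp([b[0],b[1],.13],q)
movel([b[0],b[1],.041],q,speed=.1); print(read_eef_pos(),read_ft_force())
move_gripper(0,70); print(read_finger_gap(),read_grasp_force(),read_ft_force(),read_ft_torque())
movel([b[0],b[1],.06],q,speed=.04)
movel([b[0],b[1],.17],q,speed=.15); print(read_finger_gap(),read_ft_force(),read_ft_torque(),read_qpos(),read_time_s())
f=lambda r:None if r is None else np.round(r,2)
for s in (1,-1):
    tc=FOC+FR@[-.05+BG,0,.041-.025]; print(s,f(inverse_kinematics(tc.tolist(),tq(FR,s))))
E
```

```text
SE [ 0.51499127  0.15060532 -1.36866735] yaw+pi/2 0.20212897872491986 edge mid t 0.0509679143594574 blank t 0.052126475949279605 [0.55447714 0.15971868]
[0.55428891 0.16414524 0.04160141] [ 0.67588853 -0.39906792 -0.46656507]
0.028993051000201175 70.89666724205017 [-3.5827078  -1.30997477  5.80561502] [-0.1656267   0.52110105 -0.11094823]
0.02887496001198901 [ 0.23693439  0.04602933 -3.45160512] [ 0.03371368  0.00746863 -0.022896  ] [ 0.45526112  0.55339882 -1.02896355  1.81158027  0.53333878  1.08803196
 -0.57852593] 20.3583
1 [ 1.15 -0.07 -1.11  2.28  0.02  0.37  1.42]
-1 [ 1.07 -0.06 -1.04  2.28  0.04  0.38 -1.75]
```

```bash
cat >> h.py <<'E'
GZ=.0416
def foc_tcp(foc,fr,back=0): return (foc+fr@np.array([-.05+BG-back,0,GZ-.025])).tolist()
E
python3 - <<'E'
from h import *
q=tq(FR,-1)
move_ptp([.42,.05,.2],tq(Rz(.6),-1)); print(read_time_s())
move_ptp(foc_tcp(FOC,FR,.06),q)
movel(foc_tcp(FOC,FR,.0),q,speed=.06)
pause(.3)
print(read_eef_pos(),foc_tcp(FOC,FR),R.from_quat(read_tcp_rot()).inv()*R.from_quat(q)).__class__
print(read_time_s(),read_finger_gap(),read_qpos())
I={}
for c in("top","side"):
    im=np.mean([read_camera(c).astype(float) for _ in range(6)],0); np.save(f"{c}5.npy",im)
    I[c]=im
    print(c,"nose",[(d["at"],round(d["confidence"],2)) for d in tip_of(c,"nose")[:2]],"foc",[(d["at"],round(d["confidence"],2)) for d in tip_of(c,"focus")[:2]],"pred",proj(c,FOC))
def crop(I,c0,c1,r0,r1,f,g):
    a=np.clip(I[r0:r1,c0:c1,::-1]*g,0,255).astype(np.uint8)
    a=cv2.resize(a,None,fx=f,fy=f,interpolation=0)
    for c in range(c0,c1):
        if c%10==0: cv2.line(a,((c-c0)*f+f//2,0),((c-c0)*f+f//2,a.shape[0]),(0,255,255),1);cv2.putText(a,str(c),((c-c0)*f,9),0,.33,(0,0,255),1)
    for r in range(r0,r1):
        if r%10==0: cv2.line(a,(0,(r-r0)*f+f//2),(a.shape[1],(r-r0)*f+f//2),(0,255,255),1);cv2.putText(a,str(r),(0,(r-r0)*f),0,.33,(0,0,255),1)
    return a
A=crop(I["top"],298,358,110,225,5,2.2);B=crop(I["side"],220,320,92,200,5,.95)
h=max(A.shape[0],B.shape[0]); pp=lambda x:cv2.copyMakeBorder(x,0,h-x.shape[0],0,4,0)
o=np.hstack([pp(A),pp(B)]); print(o.shape); cv2.imwrite("pics/p5.png",o[:600,:800])
E
```

```text
21.1
[ 0.5095238  -0.0553866   0.21170247] [0.509762430639321, -0.055425932558497384, 0.2118760217028217] Rotation.from_matrix(array([[ 9.99999938e-01, -1.75840251e-04,  3.04275305e-04],
                            [ 1.75896930e-04,  9.99999967e-01, -1.86259536e-04],
                            [-3.04242543e-04,  1.86313046e-04,  9.99999936e-01]]))
23.225 0.028773842293441522 [ 1.3159604  -0.09481691 -1.26005112  2.2764295  -0.0760972   0.37465013
 -1.6320553 ]
top nose [([320.9, 196.1], 0.77)] foc [] pred [[323.4813845  198.26004438]]
side nose [([292.9, 160.2], 0.74)] foc [] pred [[294.05489251 157.55880431]]
(575, 808, 3)
```

View pics/p5.png

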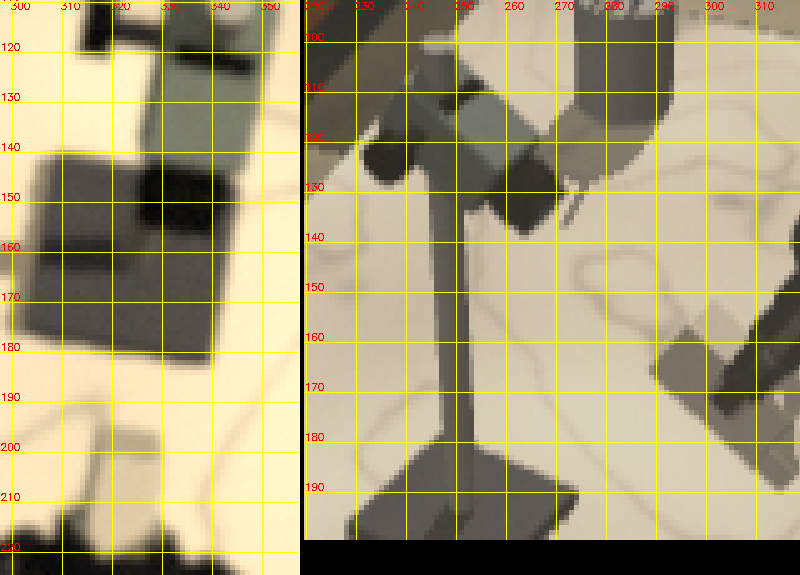

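The picture shows the blank held with its nose facing the lens. Side-view nose edge runs from about (296,156.5) to (288.5,166) px. The lens front runs from about (271.5,129) to (264,139) px, and the two look parallel. Next I'll measure lens and nose relative to each other in the same images.

```bash
cat > rel.py <<'E'
from h import *
T=np.load("top5.npy").max(2);S=np.load("side5.npy").max(2)
# nose corners
obs=[("top",(50,15,0),(316.8,195.2)),("top",(50,15,50),(315.8,200.5)),("top",(50,-15,50),(329.2,201.5)),("top",(50,-15,0),(329.7,196.2)),
("side",(50,15,50),(296.3,156.3)),("side",(50,15,0),(288.3,166))]
t0=np.array(read_eef_pos()); O=t0-FR@[BG,0,GZ]
for c,X,px in obs: print(c,X,"obs-pred",np.round(px-proj(c,O+FR@(np.array(X)/1e3))[0],1))
s=least_squares(lambda o:np.array([proj(c,o+FR@(np.array(X)/1e3))[0]-px for c,X,px in obs]).ravel(),O,x_scale=.01)
nose=s.x+FR@[.05,0,.025]; print("nose img",nose,"kin",O+FR@[.05,0,.025],"diff in FR",FR.T@(s.x-O))
def sub(prof,lo,up=True):
    g=np.diff(prof); g=g if up else -g; i=int(np.argmax(g)); 
    if 0<i<len(g)-1:
        a,b,c=g[i-1:i+2]; i=i+.5*(a-c)/(a-2*b+c)
    return lo+i+.5
L=[(r,sub(T[r,320:334],320,False)) for r in range(122,139)]; Rr=[(r,sub(T[r,340:358],340)) for r in range(122,139)]
for n,l in(("L",L),("R",Rr)): l=np.array(l); k=np.polyfit(l[:,0],l[:,1],1); print("box",n,np.round(k,3),"rms",np.round(np.std(l[:,1]-np.polyval(k,l[:,0])),2), "at130",np.polyval(k,130))
lc=[[sub(T[r,321:331],321,False),sub(T[r,338:349],338)] for r in range(146,154)]; print("lens cols",np.round(lc,1).tolist())
lr=[sub(T[150:163,c],150) for c in range(329,341)]; print("lens front rows",np.round(lr,1).tolist())
th=np.linspace(0,2*np.pi,60)[:,None]
def cyl(c,yaw):
    F=Rz(yaw)@R.from_euler("y",-np.pi/6).as_matrix(); ring=.018*(np.cos(th)*F[:,1]+np.sin(th)*F[:,2]); return F,c+ring,c+ring+.034*F[:,0]
def res(c,yaw):
    F,a,b=cyl(c,yaw); t=np.vstack([proj("top",a),proj("top",b)]); u=np.vstack([proj("side",a),proj("side",b)])
    return np.array([t[:,0].min()-np.mean(lc,0)[0]+.3,t[:,0].max()-np.mean(lc,0)[1]-.3,t[:,1].max()-max(lr),u[:,0].max()-271.7,u[:,1].max()-138.7])
for yaw in(-.2,-.158,-.12):
    o=least_squares(res,[.643,-.076,.27],args=(yaw,),x_scale=.01); F=cyl(o.x,yaw)[0]
    f=o.x-.1*F[:,0]; print(yaw,"lens",np.round(o.x,4),"res",np.round(o.fun,1),"focus",np.round(f,4),"nose-focus in F",np.round(F.T@(nose-f),4))
    for i in(-1,1):
        B=[proj("top",o.x+F@[k,-i*.023,.022])[0] for k in(.034,.109)]; B=np.array(B); k=np.polyfit(B[:,1],B[:,0],1); print("  box slope",np.round(k[0],3),"at130",np.round(np.polyval(k,130),1))
E
python3 rel.py
```

```text
top (50, 15, 0) obs-pred [-0.1  1.1]
top (50, 15, 50) obs-pred [-1.4 -0. ]
top (50, -15, 50) obs-pred [-1.2 -1.2]
top (50, -15, 0) obs-pred [0.2 0.1]
side (50, 15, 50) obs-pred [0.8 0.7]
side (50, 15, 0) obs-pred [0.9 1. ]
nose img [ 0.55677585 -0.06183548  0.21927776] kin [ 0.55731513 -0.06298541  0.22050836] diff in FR [-0.00123321  0.00105076 -0.00070897]
box L [-1.95000e-01  3.52065e+02] rms 0.1 at130 326.6995622944989
box R [-2.18000e-01  3.77707e+02] rms 0.09 at130 349.4248070857131
lens cols [[324.9, 343.9], [325.3, 344.8], [324.8, 345.1], [325.4, 344.9], [325.5, 344.8], [325.3, 344.6], [325.3, 344.6], [324.6, 344.4]]
lens front rows [155.4, 154.8, 155.7, 155.7, 156.0, 156.3, 156.5, 156.2, 156.2, 156.4, 156.4, 154.8]
-0.2 lens [ 0.6472 -0.0807  0.2653] res [ 0.3 -0.3  0.3 -0.4 -0.2] focus [ 0.5623 -0.0635  0.2153] nose-focus in F [-0.003   0.0005  0.0063]
  box slope -0.222 at130 328.4
  box slope -0.241 at130 350.7
-0.158 lens [ 0.6468 -0.0813  0.2654] res [ 0.5 -0.5  0.3 -0.3 -0.2] focus [ 0.5613 -0.0676  0.2154] nose-focus in F [-0.0027  0.005   0.0061]
  box slope -0.184 at130 328.0
  box slope -0.203 at130 350.1
-0.12 lens [ 0.6465 -0.0818  0.2655] res [ 0.7 -0.7  0.2 -0.3 -0.2] focus [ 0.5606 -0.0714  0.2155] nose-focus in F [-0.0023  0.0091  0.0058]
  box slope -0.151 at130 327.7
  box slope -0.169 at130 349.6
```

```bash
cat > rel2.py <<'E'
from h import *
T=np.load("top5.npy").max(2);S=np.load("side5.npy").max(2)
def edges(I,c,angs,rmin,rmax,up):
    out=[]
    for a in np.radians(angs):
        r=np.arange(rmin,rmax,.1); x=c[0]+r*np.cos(a); y=c[1]+r*np.sin(a)
        p=cv2.remap(I.astype(np.float32),x.astype(np.float32)[None],y.astype(np.float32)[None],1)[0]
        p=np.convolve(p,np.ones(8)/8,"valid"); g=np.diff(p)*(1 if up else -1); k=np.argmax(g); rr=r[k]+.4
        out.append((c[0]+rr*np.cos(a),c[1]+rr*np.sin(a),g[k]))
    return np.array(out)
t0=np.array(read_eef_pos()); O0=t0-FR@[BG,0,GZ]
th=np.linspace(0,2*np.pi,80)[:,None]
def hull(cam,X): return cv2.convexHull(proj(cam,X).astype(np.float32))
def sd(h,pts): return np.array([cv2.pointPolygonTest(h,(float(a),float(b)),True) for a,b,*_ in pts])
# blank: tall prism
def prism(d): return O0+(np.array([[x,y,z] for x in(-.03,.05) for y in(-.015,.015) for z in(0,.05)])+d)@FR.T
cs=proj("side",O0+FR@[.03,.015,.02])[0]; ct=proj("top",O0+FR@[.035,0,.05])[0]
es=edges(S,cs,np.arange(95,235,5),3,22,True); eb=es[es[:,2]>np.median(es[:,2])*.5]
et=edges(T,ct,list(range(-15,15,6))+list(range(165,195,6)),3,11,True)
print("blank side edge n",len(eb),np.round(sd(hull("side",prism([0,0,0])),eb),1).tolist())
print("blank top edges",np.round(sd(hull("top",prism([0,0,0])),et),1).tolist())
fb=lambda d:np.r_[sd(hull("side",prism(d)),eb),]
b=least_squares(lambda d:np.r_[fb([d[0],0,d[1]])],[0,0],x_scale=.01,diff_step=1e-3,loss="soft_l1"); print("blank apparent dx,dz (y=0)",b.x, np.std(b.fun))
# lens
cl=np.array([262.3,129.6]); el=edges(S,cl,np.arange(-40,125,5),4,14,True); print("lens side",np.round(el[:,2],1).tolist())
el=el[el[:,2]>5]
Lb=[(x,r) for r,x in zip((124,130,136),(352.065-.195*np.array([124,130,136])))]; Rb=[(x,r) for r,x in zip((124,130,136),(377.707-.218*np.array([124,130,136])))]
def lens(p):
    F=Rz(p[3])@R.from_euler("y",-np.pi/6).as_matrix(); ring=.018*(np.cos(th)*F[:,1]+np.sin(th)*F[:,2]); c=p[:3]
    box=c+np.array([[k,i,j] for k in(.034,.109) for i in(-.023,.023) for j in(-.022,.022)])@F.T
    return F,np.vstack([c+ring,c+ring+.034*F[:,0]]),box
def fl(p):
    F,V,B=lens(p); t=proj("top",V); hb=hull("top",B)
    return np.r_[sd(hull("side",V),el),3*(t[:,1].max()-156.4),sd(hb,Lb),sd(hb,Rb),(p[3]+.165)/.02*2]
o=least_squares(fl,[.644,-.078,.268,-.165],x_scale=[.01,.01,.01,.05],diff_step=1e-3,loss="soft_l1")
F=lens(o.x)[0]; f=o.x[:3]-.1*F[:,0]
print("lens",np.round(o.x,4),np.round(fl(o.x),1).tolist()); print("focus",f,"vs FOC",F.T@(f-FOC))
from itertools import product
n=O0+FR@(np.array([.05,0,.025])); nb=O0+FR@(np.array([.05+b.x[0],0,.025+b.x[1]]))
print("nose kin - focus in F",F.T@(n-f)," img-nose - focus",F.T@(nb-f))
E
python3 rel2.py
```

```text
blank side edge n 28 [-0.2, -0.3, -0.1, -0.0, -0.1, -0.1, -0.3, -0.2, -0.2, -0.4, -0.2, -0.1, -0.1, -0.1, 0.0, -0.1, 0.1, -0.0, 0.3, 0.8, 1.2, 1.0, 0.9, 1.1, 1.0, 1.1, 1.2, 1.1]
blank top edges [-0.8, -0.9, -0.7, -0.3, -0.2, -1.4, 0.5, 0.3, -0.0, 0.0]
blank apparent dx,dz (y=0) [-0.00292793 -0.00062666] 0.12173873785052562
lens side [4.3, 4.3, 4.2, 4.6, 4.5, 4.9, 8.4, 8.7, 8.6, 9.4, 8.6, 9.2, 8.3, 9.4, 9.1, 9.0, 9.5, 8.1, 8.7, 8.0, 9.5, 8.7, 10.5, 8.1, 8.5, 8.5, 7.2, 7.8, 10.6, 9.5, 9.3, 8.6, 9.5]
lens [ 0.6456 -0.0801  0.2649 -0.1643] [-0.9, -0.4, 0.2, -0.3, -0.6, -0.3, -0.6, -0.3, -0.5, -0.3, -0.4, -0.4, -0.1, -0.2, 0.0, -0.2, 0.0, -0.1, -0.0, 0.3, 0.6, 0.1, 0.4, 0.1, -0.3, -0.1, -0.4, 3.0, 0.2, 0.2, 0.2, 0.4, 0.5, 0.5, 0.1]
focus [ 0.56013305 -0.06597079  0.21485432] vs FOC [ 1.83964821e-05 -2.46743775e-03 -6.52968615e-03]
nose kin - focus in F [-3.35364255e-06  2.48430394e-03  6.53065078e-03]  img-nose - focus [-0.00293125  0.00247033  0.00590397]
```

```bash
sed -i 's/3\*(t\[:,1\].max()-156.4)/.5*(t[:,1].max()-157.2)/' rel2.py; python3 rel2.py | tail -3; python3 - <<'E'
exec(open("rel2.py").read().split("from itertools")[0].split("# blank: tall")[0])
# local check: stand + post lateral in the top/side pictures
for r in (165,172): 
    print(r,[round(float(v),1) for v in edges(T,(322,r),[0,180],8,30,True)[:,0]])
for r in (140,150,160,170):
    e=edges(S,(248.5,r),[0,180],1,8,True); print("post side",r,np.round(e[:,0],1).tolist(), "pred",[np.round(proj("side",[.7144,-.0874,z])[0],1).tolist() for z in(.1,.2)] if r==140 else "")
E
```

```text
lens [ 0.6444 -0.0795  0.2654 -0.1655] [-0.7, -0.2, 0.4, -0.0, -0.3, -0.1, -0.3, -0.0, -0.2, -0.0, -0.2, -0.2, 0.1, 0.0, 0.3, 0.0, 0.3, 0.1, 0.2, 0.2, 0.5, -0.0, 0.2, -0.1, -0.4, -0.3, -0.5, 0.3, 0.4, 0.3, 0.3, 0.3, 0.3, 0.4, -0.1]
focus [ 0.55899948 -0.06525569  0.21535479] vs FOC [-0.00079908 -0.00194486 -0.00547983]
nose kin - focus in F [0.0008141  0.00196175 0.00548081]  img-nose - focus [-0.00211377  0.00194505  0.00485411]
165 [342.4, 300.6]
172 [341.4, 299.6]
post side 140 [251.4, 244.6] pred [[248.7, 172.0], [247.3, 145.9]]
post side 150 [252.4, 245.6] pred 
post side 160 [252.4, 246.6] pred 
post side 170 [253.4, 246.6] pred
```

```bash
python3 - <<'E'
from h import *
cy=-.1655; F=Rz(cy)@R.from_euler("y",-np.pi/6).as_matrix()
f=np.array([.5590,-.0652,.21535])+F@[.0025,0,.0005]
p=foc_tcp(f,F); p=(np.array(p)+[.00015,0,.00015]).tolist()
movel(p,tq(F,-1),speed=.03); pause(.5)
print(read_eef_pos(),p,read_time_s(),read_ft_force())
for c in("top","side"): np.save(f"{c}5.npy",np.mean([read_camera(c).astype(float) for _ in range(6)],0))
s=open("h.py").read().replace("CY=-.158","CY=-.1655").replace("FOC=np.array([.5573,-.063,.2205])",f"FOC=np.array({f.tolist()})"); open("h.py","w").write(s)
im=np.load("side5.npy")[80:300,210:370,::-1]; tm=np.load("top5.npy")[100:256,190:355,::-1]*2
cv2.imwrite("pics/p6.png",np.clip(np.hstack([cv2.resize(im,(430,590),interpolation=3),cv2.resize(tm,(360,590),interpolation=3)]),0,255).astype(np.uint8))
E
python3 rel2.py
```

```text
[ 0.51353731 -0.0575311   0.20857382] [0.5135594688848919, -0.057585115283380416, 0.20855903440471393] 24.8583 [ 0.18690349  0.7988895  -4.2088653 ]
blank side edge n 28 [-0.3, 0.3, -0.2, -0.3, -0.4, -0.3, -0.3, -0.3, -0.2, -0.3, -0.2, -0.1, -0.0, -0.2, 0.1, -0.1, 0.1, -0.2, 0.3, 0.8, 1.1, 0.9, 0.9, 0.9, 0.8, 0.9, 1.0, 1.0]
blank top edges [-0.7, -0.8, -0.2, -0.3, 0.1, -1.4, -0.3, 0.4, 0.3, -0.1]
blank apparent dx,dz (y=0) [-0.00272281 -0.00062506] 0.1559138359774262
lens side [4.3, 4.2, 4.2, 4.6, 4.4, 4.8, 8.2, 8.7, 8.7, 9.4, 8.5, 9.0, 8.1, 9.5, 9.0, 9.1, 9.7, 8.2, 8.8, 8.2, 9.6, 8.7, 10.5, 8.1, 8.5, 8.4, 7.1, 7.7, 10.7, 9.4, 9.3, 8.7, 9.6]
lens [ 0.6445 -0.0795  0.2654 -0.1655] [-0.7, -0.2, 0.4, 0.1, -0.3, -0.1, -0.2, -0.1, -0.2, -0.0, -0.2, -0.2, 0.1, 0.0, 0.3, -0.0, 0.3, 0.1, 0.2, 0.2, 0.5, -0.0, 0.2, -0.1, -0.4, -0.3, -0.5, 0.3, 0.4, 0.3, 0.3, 0.3, 0.3, 0.4, -0.0]
focus [ 0.5590395  -0.06527203  0.21535367] vs FOC [-2.45415206e-03 -6.44990756e-05 -5.22236573e-04]
nose kin - focus in F [2.66647452e-03 7.00952435e-05 5.81452017e-04]  img-nose - focus [-5.63383391e-05  7.01353933e-05 -4.36075676e-05]
```

View pics/p6.png

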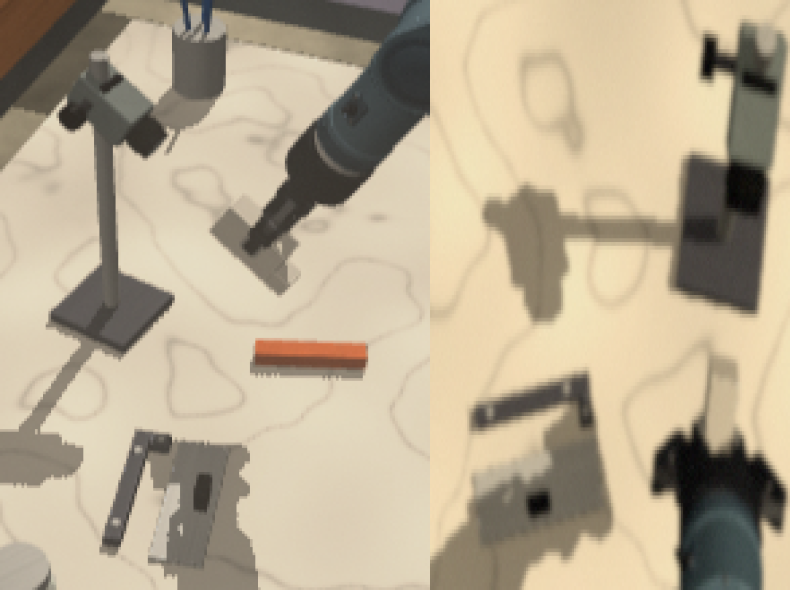

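The blank is held square in front of the lens. Image-measured nose and focus agree within 0.1 mm, subject to picture and calibration accuracy. The straightedge still lies parallel to the fence and the bystanders are untouched.

```bash
python3 -c "
from h import *
print(read_finger_gap(),read_grasp_force(),np.abs(read_joint_vel()).max(),sign_off())"
```

```text
the job is handed in; nothing more can be done
0.028916198325193203 69.80049133300781 0.003090184650015402 None
```

The job is handed in: the straightedge was laid flush against the blank's free side and left lying there, and the blank is held steady with its nose face square to the lens at the 100 mm point, within about 2 mm (the camera calibration limit).

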